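# Hang the paddle board on the utensil bar with an S-hook

## Task

Take the S-hook off the near rim of the tall wire basket and, keeping it in the gripper, hook its lower bend through the hole in the handle of the paddle board that leans in the rack. Lift the board out by the hook and hang the hook's upper bend over the bar of the lamp stand, between the posts, setting it down there without dropping it, so that the board hangs upright and free, swaying a little at most. Leave the other boards, the mug and the stapler where they are.

Things in the scene. Friction and masses are not known exactly. Their poses are not given: they have to be found in the camera images.
- hook: Flat steel S-hook of round wire 8 mm thick, 124 mm tall, 60 g, lying in its own xz plane. Origin at the middle of its shank; z is up as it hangs, empty or loaded. At the start it hangs by its upper bend on the basket's near rim, lower tip towards the robot (-x). The shank is straight from (16,-32) through (0,0) to (-16,32) mm (x,z), leaning 27 degrees.
- hook_top (a point): Centre of the hook's upper bend, (0,0,40) mm in its frame. The bend (wire middle at 18 mm radius) runs from the shank over the highest point (x,z) = (0,58) to (13,53), then a straight 45 degree flare ends in the upper tip at (25,40), pointing away from the robot and down. A rod of radius r mm that it hangs on has its middle 14 - r mm above this point.
- hook_seat (a point): Lowest point of the hook's lower bend, wire middle, (0,0,-58) mm in its frame: where the load hangs. The bend has 18 mm radius about (0,-40); it runs from the shank under the seat to (x,z) = (-13,-53).
- hook_tip (a point): End of the hook's lower tip, (-25.4,0,-40) mm in its frame; the last 18 mm of wire are straight and point 45 degrees up, towards the robot.
- paddle: Dark wooden paddle board, loose, 90 to 160 g, 8 mm thick. Blade 95 wide x 95 tall, handle above it 46 x 55: 150 mm in all. Origin at the middle of its bottom edge; z runs up the board, x is the face's normal, away from the robot. At the start it leans in the rack's rearmost slot, its top 20 degrees away from the robot; the space behind its handle is free.
- paddle_hole (a point): Centre of the round hole, 20 mm in diameter, through the paddle's handle, at (0,0,131) mm in the paddle's frame (19 mm below the top end).
- basket: Tall steel wire basket, 180 mm wide (y), 110 deep (x), fixed. Origin on the counter under the middle of its near rim; x points away from the robot, into the basket. The rim is round wire of 3 mm radius, its middle 200 mm up; below it on the near side are only a wire 68 mm up and the two corner uprights.
- rack: Wooden rack for boards, fixed, 200 mm along x, 130 wide. Origin on the counter under the paddle's hole; x points away from the robot. Deck 20 mm up; each board stands behind a 10 mm ridge and leans on two dowels that end 90 mm up. The front two slots hold the oblong board and the scraper. A board lifted straight up by 90 mm is clear of the rack.
- stand: Lamp stand, fixed. Origin on the counter under its utensil bar's middle; the bar runs along y at x = 0, x points away from the robot. Round posts (radius 7 mm, 12 at the bar's clamps) at y = +-160 mm. The bar, 5 mm in radius, is clamped anywhere from 285 to 315 mm up (its middle): this is not reported, so look or feel for it.
- oblong_board: Bystander: wooden board without a hole, 105 x 115 x 10 mm, in the rack's middle slot, 55 mm nearer the robot than the paddle.
- scraper: Bystander: flat steel scraper board, 110 mm wide and 94 mm tall, in the rack's front slot, 105 mm nearer the robot than the paddle.
- mug: Bystander: white mug, 80 mm across and 90 mm tall, nearer the robot than the stand; origin at the middle of its foot.
- stapler: Bystander: black stapler, 140 mm long and 50 mm tall, lying in front of the stand; origin at the middle of its foot.
- lamp (a point): Middle of the strip lamp that runs along the stand above the bar, 412 to 428 mm up, 32 mm wide, its middle 34 mm beyond the bar. It blocks the space above the bar: the gripper must come tilted, from the robot's side.

How it is judged:
By the outcome, as a careful person would: the job done as asked, in the order asked, and still so for the second after the job is handed in, with the robot touching nothing.
It also fails if it takes over 72 s, if anything falls off the work surface, if the arm or the gripper's body presses on something with over 40 N, if the wrist force passes 120 N, or if a joint passes its speed limit or range.

## Robot

A 6-joint arm with a two-finger parallel gripper is mounted at the origin on the work surface. World frame = base frame: x ahead of the robot, y to its left, z up, the work surface at z = 0. Lengths are in mm, angles in degrees, forces in N, time in s.
With the tool pointing down it reaches from about 350 to 850 mm from the base axis. Payload 8.1 kg.
Tool frame: the origin (TCP) lies midway between the tips of the shut fingers; the grasp point (between the pads) lies 19 mm behind it; z points along the fingers, y is the line along which they close (so a half turn about z gives the same grasp; the last joint's range is limited). The gripper opens to 93 mm and grips with 3 to 60 N. Pads are 15 mm wide; open, the fingers measure 128 mm over their backs; the gripper's body (75 mm by 188 mm) begins 65 mm behind the grasp point.
Start: joints at [63.862, 7.471, 85.268, -0, 87.261, -4.893], TCP at [217.396, 559.235, 192.235] pointing down, gripper open.
Joint ranges: [-169.43, 169.43], [-51.17, 129.36], [1.28, 143.12], [-76.62, 256.62], [0, 156.53], [-152.29, 152.29]. Speed limits (degrees/s): [136.94, 136.94, 159.86, 180, 180, 180].

## Interface

Orientations are given as a 3x3 rotation matrix whose columns are the frame's x, y, z axes.
In Python, from station import bot, jaws, solver, sensors, viewer, hand_in gives the robot as it stands. Calls block until the motion is done:
- bot.reach(position, orientation): joint-space move of the TCP to a pose.
- bot.line_to(position, rot=None, max_speed=150): straight line of the TCP; rot=None keeps the orientation; max_speed is the mean speed in mm/s.
- bot.move_joints(angles): joint-space move.
- jaws.let_go() and jaws.clamp(strength=None): open the fingers fully, or close them until they stop; strength is the grip in N (None keeps the last).
- bot.dwell(seconds).
- solver.inverse_kinematics(position, orientation): joint angles nearest the present ones, or None.
- sensors.state(): the state.
- viewer.snapshot(name): name is "scene" or "top" or "wrist"; returns a dict with "image" (420x560x3 uint8, red, green, blue), "vfov" (degrees; the focal length in pixels is half the picture's height over the tangent of half this angle, whatever the lens; pixels are square), "cx", "cy" (the principal point, pixels), "R" (3x3) and "t" (3): a world point X has camera coordinates R X + t. Camera axes: x right, y down, z forward; pixel columns grow to the right and rows downward; lengths in mm; the calibration is good to about 2 mm. A picture is of the moment at which its call begins. There is no depth.
A pose or a line that the arm cannot do raises bot.IKError and nothing moves.
- hand_in(): hands the job in; it is judged then, once.
The state is a dict: "time": time; "q": joint angles; "qvel": joint speeds; "effort": joint torques, N m; "position": TCP position; "tcp_rot": TCP orientation; "contact_force": force on the tool from outside, world axes, zero at the start; "wrist_torque": the same for the moment, N m; "gripper_width": finger opening in mm; "finger_force": force on a finger pad.
Only numpy, scipy, OpenCV 4.12 (cv2) and the standard library are available. Lean on these libraries where they do the work, as an engineer would, in place of code of your own. Each camera call takes 0.05 s, during which the arm holds its last target. There are 200 camera calls.

## Working session

There is one attempt and no reset: what is moved stays moved. The work goes in short steps, each a Python script; the robot and the scene stay as the last script left them, time stands still between calls to the robot, and variables do not carry over. Pictures are saved under pics/ and viewed, at most 10 in all, crops included, and the job is handed in when it is done.

```bash
ls; mkdir -p pics; python3 - <<'E'
from station import *
import cv2, numpy as np, pickle
d={}
for n in ["scene","top","wrist"]:
    s=viewer.snapshot(n); d[n]=s
    cv2.imwrite(f"pics/a_{n}.png",s["image"][:,:,::-1]); print(n,s["vfov"],s["cx"],s["cy"],np.round(s["R"],3).tolist(),np.round(s["t"],1))
pickle.dump(d,open("a.pkl","wb"))
st=sensors.state();print(st["time"],st["tcp_rot"],st["contact_force"])
E
```

```text
pics
scene 44.04237873858419 281.24369030090253 213.58691297577172 [[0.866, 0.501, 0.001], [0.423, -0.731, -0.536], [-0.267, 0.464, -0.844]] [-458.8  -84.  1595.8]
top 50.52307318808633 277.9630638097258 210.74261693275236 [[-0.018, -1.0, 0.012], [-0.994, 0.017, -0.111], [0.111, -0.014, -0.994]] [   4.3  533.9 1226.8]
wrist 71.14340875837547 281.77629436653245 206.1291582741224 [[0.362, 0.932, -0.001], [0.897, -0.348, 0.274], [0.255, -0.1, -0.962]] [-597.7  -33.4  389.6]
0.15 [[-9.32043166e-01  3.62346738e-01 -6.15844303e-04]
 [ 3.62347247e-01  9.32042257e-01 -1.30550073e-03]
 [ 1.00948982e-04 -1.43993252e-03 -9.99998958e-01]] [-0.06019323  0.02832346 -0.05869165]
```

View pics/a_scene.png

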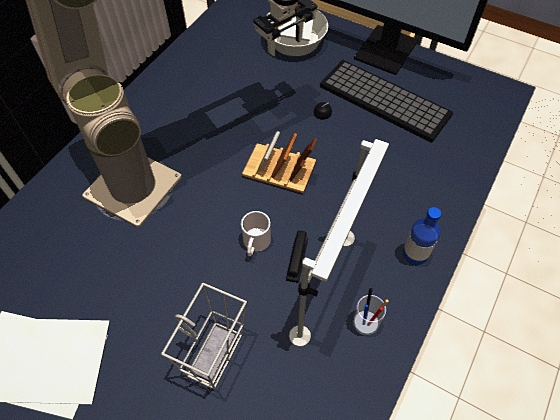

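View pics/a_top.png

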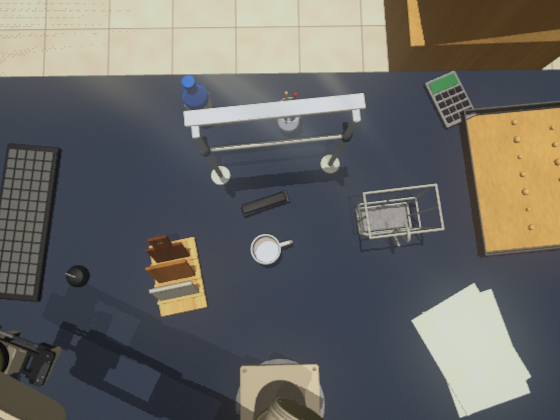

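The top view shows the basket's near rim at about (366,238)-(443,230) with the hook near (402,236). The bar runs (211,149)-(343,137), the stand feet are at (221,176) and (331,164), and the paddle handle is near (160,243). The scene view shows the hook at (186,325). I'll cast coarse rays and enlarge these areas.

```bash
cat > h.py <<'E'
import numpy as np, cv2
def ray(s,u,v):
    f=210/np.tan(np.radians(s["vfov"]/2)); R=np.array(s["R"]);t=np.array(s["t"])
    d=R.T@np.array([(u-s["cx"])/f,(v-s["cy"])/f,1]); return -R.T@t, d/np.linalg.norm(d)
def onz(s,u,v,z):
    c,d=ray(s,u,v); return c+d*(z-c[2])/d[2]
def tri(*obs):
    A=np.zeros((3,3));b=np.zeros(3)
    for s,u,v in obs:
        c,d=ray(s,u,v);P=np.eye(3)-np.outer(d,d);A+=P;b+=P@c
    X=np.linalg.solve(A,b); return X,[round(float(np.linalg.norm(np.cross(X-ray(*o)[0],ray(*o)[1]))),1) for o in obs]
def proj(s,X):
    f=210/np.tan(np.radians(s["vfov"]/2)); p=np.array(s["R"])@X+s["t"]; return np.array([s["cx"]+f*p[0]/p[2],s["cy"]+f*p[1]/p[2]])
def yawR(yaw,tilt):
    "tool z = ahead at yaw, pointing down by tilt deg; tool y horizontal"
    y,t=np.radians([yaw,tilt]); h=np.array([np.cos(y),np.sin(y),0]); z=h*np.cos(t)-np.array([0,0,np.sin(t)])
    Y=np.array([-np.sin(y),np.cos(y),0]); return np.c_[np.cross(Y,z),Y,z]
E
python3 - <<'E'
from h import *; import pickle
d=pickle.load(open("a.pkl","rb")); T=d["top"];S=d["scene"];W=d["wrist"]
np.set_printoptions(precision=1,suppress=True)
for n,u,v,z in [("rimL",366,238,200),("rimR",443,230,200),("hook",402,236,200),("footL",221,176,0),("footR",331,164,0),("barL",211,149,300),("barR",343,137,300),("handle",160,243,150),("rackFL",160,314,20),("rackFR",205,307,20),("rackBR",192,239,20),("mug",266,250,90),("stL",244,210,25),("stR",287,198,25)]: print(n,onz(T,u,v,z))
import station
s=station.sensors.state(); R=s["tcp_rot"]; c=-np.array(W["R"]).T@W["t"]; print("cam in tool",np.array(R).T@(c-s["position"]),"\n",W["R"]@np.array(R))
tiles=[(T,355,175,95,75),(T,140,220,80,100),(T,180,90,190,100),(S,155,275,100,115),(S,235,125,90,75),(S,270,130,130,215)]
rows=[]
for i in (0,3):
    r=[]
    for s,x,y,w,h in tiles[i:i+3]:
        k=min(266/w,300/h); im=cv2.resize(s["image"][y:y+h,x:x+w,::-1],None,fx=k,fy=k,interpolation=cv2.INTER_CUBIC)
        im=np.clip(im*1.5,0,255).astype(np.uint8)
        p=np.zeros((300,266,3),np.uint8); p[:im.shape[0],:im.shape[1]]=im[:300,:266]; r.append(p); print(x,y,k)
    rows.append(np.hstack(r))
cv2.imwrite("pics/tiles.png",np.vstack(rows))
E
```

```text
rimL [ 444.7 -215.3  200. ]
rimR [ 460.8 -404.2  200. ]
hook [ 448.  -303.2  200. ]
footL [641.8 158.3   0. ]
footR [ 672.3 -163.6    0. ]
barL [645.7 146.3 300. ]
barR [ 668.8 -151.3  300. ]
handle [443.7 295.6 150. ]
rackFL [253.4 326.   20. ]
rackFR [270.  201.9  20. ]
rackBR [459.  238.4  20. ]
mug [422.7  29.4  90. ]
stL [538.2  90.8  25. ]
stR [570.5 -31.7  25. ]
cam in tool [  74.7   -1.7 -191.8] 
 [[ 0.   1.  -0. ]
 [-1.   0.  -0.3]
 [-0.3  0.   1. ]]
355 175 2.8
140 220 3.0
180 90 1.4
155 275 2.608695652173913
235 125 2.9555555555555557
270 130 1.3953488372093024
```

View pics/tiles.png

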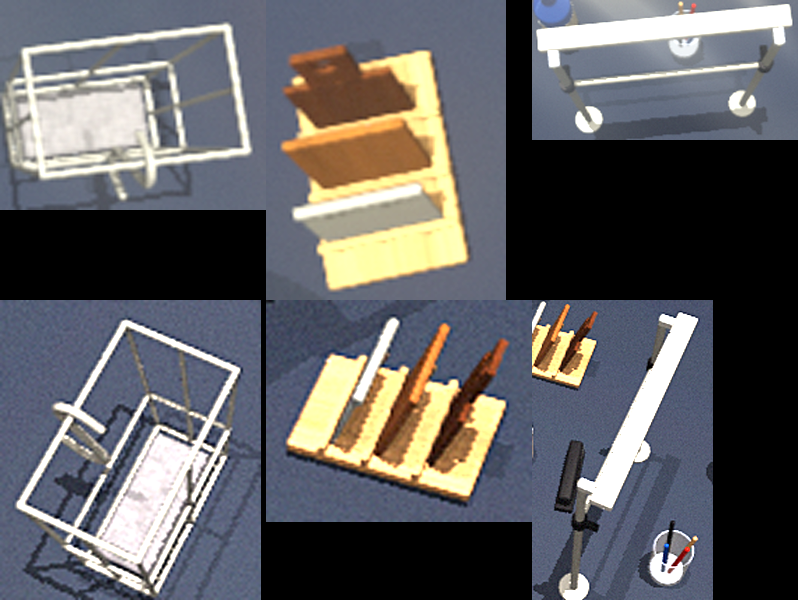

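The tiles show the hook crossing the rim at about (407,234) in the top view, with its lower tip near (399,245). The hole is at about (157,242). Next I'll check IK at the key poses and move to a look pose in front of the hook.

```bash
cat >> h.py <<'E'
def frame(yaw):
    y=np.radians(yaw); return np.array([[np.cos(y),-np.sin(y),0],[np.sin(y),np.cos(y),0],[0,0,1.]])
def tcp_for(hook,yaw,tilt,back=0.,grip=(0,0,0)):
    "TCP so that the grasp point is at hook-frame point grip of an upright hook at given origin"
    R=yawR(yaw,tilt); return np.array(hook)+frame(yaw)@np.array(grip)+R[:,2]*(19-back), R
E
python3 - <<'E'
from h import *; import pickle
from station import *
np.set_printoptions(precision=1,suppress=True)
d=pickle.load(open("a.pkl","rb")); T=d["top"];S=d["scene"]
a,b=onz(T,369.3,238.2,200),onz(T,443.6,229.6,200); yaw=np.degrees(np.arctan2(-(b-a)[0],(b-a)[1]))
yaw=np.degrees(np.arctan2((b-a)[0],-(b-a)[1])); print(a,b,yaw)
h=onz(T,407.3,234,207); print("hooktop",h,"tip",onz(T,398.6,244.6,110))
print("hole",onz(T,157.3,242.3,143), tri((T,369.3,238.2),(S,163,353)))
hook=a+(b-a)*((h-a)[1]/(b-a)[1]); hook[2]=149; print("hook",hook)
for tilt in (45,55):
  for nm,H,y,bk in [("basket",hook,yaw,0),("look",hook,yaw,120),("lift",hook+[0,0,60],yaw,0),("hole",[447+20,303,143+58],9,0),("holelift",[467,303,143+58+130],9,0),("bar",[657,0,251],5.4,0),("bar+",[657,0,291],5.4,0)]:
    p,R=tcp_for(H,y,tilt,bk)
    q=solver.inverse_kinematics(p,R); R2=R@np.diag([-1,-1,1]); q2=solver.inverse_kinematics(p,R2)
    print(tilt,nm,p,None if q is None else np.array(q),None if q2 is None else np.array(q2))
p,R=tcp_for(hook,yaw,45,120)
try:
    bot.reach(p,R)
    s=viewer.snapshot("wrist");pickle.dump(s,open("b.pkl","wb"));cv2.imwrite("pics/b.png",s["image"][:,:,::-1])
    print(sensors.state()["time"])
except Exception as e: print(e)
E
```

```text
[ 444.1 -223.3  200. ] [ 461.8 -405.8  200. ] 5.5395346018616
hooktop [ 452.3 -314.2  207. ] tip [ 430.  -319.5  110. ]
hole [445.9 304.2 143. ] (array([ 418. , -321.3,  -54.9]), [56.2, 56.2])
hook [ 452.9 -314.2  149. ]
45 basket [ 466.3 -313.   135.6] None [-69.5 -18.3 128.4  48.6  65.6  -4.4]
45 look [ 381.8 -321.1  220.4] None [-82.5 -29.6 127.1  45.4  83.3  -3.9]
45 lift [ 466.3 -313.   195.6] None [-69.5 -23.2 125.3  46.3  70.9   1.8]
45 hole [480.3 305.1 187.6] [ 43.7 -35.5 134.3 -33.4  47.  -39.6] [ 43.7 -35.5 134.3 -33.4  47.  140.4]
45 holelift [480.3 305.1 317.6] [ 43.7 -39.3 123.  -27.7  60.  -49.2] [ 43.7 -39.3 123.  -27.7  60.  130.8]
45 bar [670.4   1.3 237.6] [ -11.4  -25.4  122.4   18.3   40.7 -116.1] [-11.4 -25.4 122.4  18.3  40.7  63.9]
45 bar+ [670.4   1.3 277.6] [ -11.4  -26.9  119.2   16.8   45.1 -114. ] [-11.4 -26.9 119.2  16.8  45.1  66. ]
55 basket [ 463.8 -313.2  133.4] None [-62.4 -17.7 123.   35.9  64.9   9.2]
55 look [ 395.2 -319.8  231.7] None [-72.  -28.2 120.2  34.5  81.3   9.1]
55 lift [ 463.8 -313.2  193.4] None [-62.4 -21.3 119.3  34.2  70.9  13.8]
55 hole [477.8 304.7 185.4] [ 39.1 -29.2 125.7 -20.8  54.1 -52. ] [ 39.1 -29.2 125.7 -20.8  54.1 128. ]
55 holelift [477.8 304.7 315.4] [ 39.1 -31.7 113.9 -18.1  67.7 -57.5] [ 39.1 -31.7 113.9 -18.1  67.7 122.5]
55 bar [667.8   1.  235.4] [  -9.4  -17.7  112.1   10.7   52.  -108.9] [ -9.4 -17.7 112.1  10.7  52.   71.1]
55 bar+ [667.8   1.  275.4] [  -9.4  -18.8  108.7   10.2   56.4 -107.9] [ -9.4 -18.8 108.7  10.2  56.4  72.1]
the arm cannot take that pose within its joint ranges
```

```bash
sed -i 's/return np.c_\[np.cross(Y,z),Y,z\]/return np.c_[-np.cross(Y,z),-Y,z]/' h.py
python3 - <<'E'
from h import *; import pickle
from station import *
np.set_printoptions(precision=1,suppress=True)
d=pickle.load(open("a.pkl","rb")); T=d["top"];S=d["scene"]
print(tri((T,369.3,238.2),(S,202.9,283.8)),tri((T,443.6,229.6),(S,162.7,353.6)))
hook=np.array([452.9,-314.2,149]);yaw=5.5
p,R=tcp_for(hook,yaw,45,110)
bot.reach([300,-250,330],yawR(-40,60)) if solver.inverse_kinematics([300,-250,330],yawR(-40,60)) is not None else print("no via")
bot.reach(p,R)
s=viewer.snapshot("wrist");pickle.dump(s,open("b.pkl","wb"));cv2.imwrite("pics/b.png",s["image"][:,:,::-1])
st=sensors.state();print(st["time"],st["position"]-p)
for n,X in dict(rim=[0,0,51],seat=[0,0,-58],tip=[-25.4,0,-40],org=[0,0,0]).items(): print(n,proj(s,hook+frame(yaw)@np.array(X)))
E
```

```text
(array([ 445.8, -223.2,  194.7]), [1.9, 1.9]) (array([ 464.6, -403.8,  198.9]), [3.5, 3.5])
no via
3.325 [0.4 0.4 0. ]
rim [279.9 172.3]
seat [280.4 227.1]
tip [280.3 241.5]
org [280.2 202.4]
```

View pics/b.png

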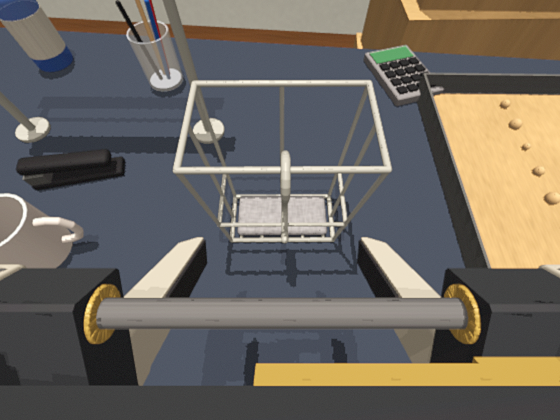

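The wrist view shows the hook vertical from (287,150) to (283,240), where I predicted column 280, so it sits about 4 mm to the right. The rim is level at row 170 against a predicted 172, so the yaw is right. Next I'll grasp it, lift it and step back.

```bash
python3 - <<'E'
from h import *; import pickle
from station import *
np.set_printoptions(precision=1,suppress=True)
yaw=5.5; F=frame(yaw)
hook=np.array([452.9,-314.2,149])+F@np.array([1.,-4.3,0])
p,R=tcp_for(hook,yaw,45,0)
bot.line_to(p,rot=R,max_speed=100)
def rep(n):
    s=sensors.state(); print(n,round(s["time"],2),s["position"],s["gripper_width"],s["finger_force"],s["contact_force"])
rep("in"); jaws.clamp(40); rep("clamp")
bot.line_to(p+[0,0,35],max_speed=80); rep("up")
bot.line_to(p+[0,0,35]+F@np.array([-90,0,0]),max_speed=120); rep("back")
bot.line_to(p+[0,0,160]+F@np.array([-90,0,0]),max_speed=150)
d={n:viewer.snapshot(n) for n in ("wrist","scene","top")}; pickle.dump(d,open("c.pkl","wb"))
W=d["wrist"]["image"];S=d["scene"]["image"]
st=sensors.state(); P=st["position"]; H=np.array(P)-R[:,2]*19; print("H",H)
for n in ("scene","top"):
    c=proj(d[n],H).astype(int); print(n,c,[proj(d[n],H+F@np.array(x,float)) for x in ([0,0,58],[0,0,-58],[-25.4,0,-40],[25,0,40])])
c=proj(d["scene"],H).astype(int)
a=cv2.resize(S[c[1]-50:c[1]+50,c[0]-60:c[0]+60],None,fx=4,fy=4,interpolation=cv2.INTER_CUBIC); b=cv2.resize(W[130:330,200:360],(320,400))
cv2.imwrite("pics/c.png",np.hstack([a,b])[:,:,::-1])
E
```

```text
in 4.58 [ 467.6 -317.5  136.1] 92.83140543690045 0.0 [-0.1 -1.2 -0.5]
clamp 5.9 [ 467.7 -317.1  135.6] 6.675666913376912 39.97538387775421 [-0.4  0.3  0.4]
up 6.49 [ 467.6 -317.5  171.1] 6.487104771058367 41.52344657108188 [-4.1 -0.6 -1.2]
back 7.39 [ 378.4 -325.8  170.8] 6.352172847696253 39.95267450809479 [-0.   0.4  0.3]
H [ 364.6 -326.5  307.7]
scene [134 282] [array([128.1, 270.2]), array([141.3, 293.7]), array([129.4, 285.8]), array([140.8, 278.8])]
top [428 271] [array([438.9, 272.2]), array([420.1, 270.9]), array([424.4, 282.4]), array([433.8, 260. ])]
```

View pics/c.png

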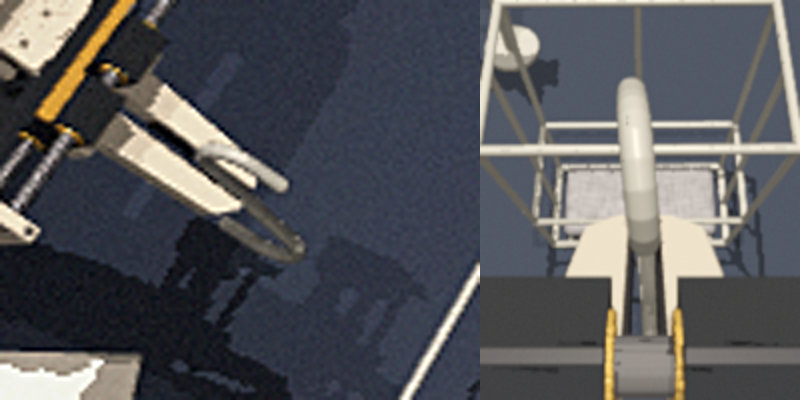

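The hook is held. In the scene crop its upper tip is at (287,188), the lower tip at (221,219) and the lower bend's outer edge at (303,252). I'll cast those rays onto the hook's plane to get its pose in the gripper.

```bash
python3 - <<'E'
from h import *; import pickle
np.set_printoptions(precision=1,suppress=True)
d=pickle.load(open("c.pkl","rb")); S=d["scene"];W=d["wrist"]
F=frame(5.5); H=np.array([364.6,-326.5,307.7]); c=proj(S,H).astype(int)-[60,50]
def pl(s,u,v):
    o,r=ray(s,u,v); n=F[:,1]; return F.T@(o+r*((H-o)@n)/(r@n)-H)
for n,u,v in [("uptip",287,188),("lowtip",221,219),("bendout",303,252),("bendbottom",285,261),("apexleft",197,152),("tapex",225,143)]:
    print(n,pl(S,c[0]+u/4,c[1]+v/4))
th=np.radians(np.arange(0,360,30))
print("pred low bend outer",[ (np.round((proj(S,H+F@np.array([22*np.cos(t),0,-40+22*np.sin(t)]))-c)*4)).tolist() for t in th if np.sin(t)<.3])
print("pred up bend outer",[ (np.round((proj(S,H+F@np.array([22*np.cos(t),0,40+22*np.sin(t)]))-c)*4)).tolist() for t in th if np.sin(t)>-.3])
m=[(np.round(proj(W,H+F@np.array([x,0,z])))).tolist() for x,z in [(0,58),(13,53),(22,40),(0,62)]]; print(m)
# mask in wrist: topmost bright hook pixel rows at cols 270-285
g=W["image"][130:330,200:360].astype(int).sum(2); print([int(x) for x in g[20:80:2,75]])
E
```

```text
uptip [39.8 -0.  52. ]
lowtip [-28.    0.  -47.3]
bendout [ 26.2   0.  -40. ]
bendbottom [  6.9   0.  -70.8]
apexleft [-15.3  -0.   45.8]
tapex [10.7 -0.  77.8]
pred low bend outer [[296.0, 249.0], [227.0, 218.0], [236.0, 228.0], [252.0, 240.0], [271.0, 250.0], [287.0, 255.0], [296.0, 255.0]]
pred up bend outer [[262.0, 185.0], [252.0, 173.0], [235.0, 160.0], [215.0, 149.0], [197.0, 143.0], [188.0, 145.0], [189.0, 152.0]]
[[277.0, 201.0], [277.0, 184.0], [278.0, 183.0], [277.0, 197.0]]
[279, 270, 269, 267, 272, 272, 272, 276, 265, 364, 587, 576, 590, 604, 648, 648, 646, 659, 668, 664, 666, 666, 674, 674, 669, 667, 663, 657, 661, 650]
```

At this viewing angle the estimate is ill-conditioned. I'll turn the hook face-on to the scene camera, closer to it, and measure it there.

```bash
python3 - <<'E'
from h import *; import pickle
from station import *
np.set_printoptions(precision=1,suppress=True)
d=pickle.load(open("c.pkl","rb")); S=d["scene"]; C=ray(S,0,0)[0]; q0=np.array(sensors.state()["q"])
best=None
for P in ([450,-200,550],[450,-100,500],[500,0,500],[400,-250,450],[450,100,500]):
    P=np.array(P,float); 
    for sg in (1,-1):
        y=sg*(C-P)/np.linalg.norm(C-P)
        for a in range(0,360,15):
            e1=np.cross(y,[0,0,1]);e1/=np.linalg.norm(e1);e2=np.cross(y,e1)
            z=e1*np.cos(np.radians(a))+e2*np.sin(np.radians(a))
            R=np.c_[np.cross(y,z),y,z]; q=solver.inverse_kinematics(P,R)
            if q is None: continue
            m=np.abs(np.array(q)-q0).max()+np.linalg.norm(C-P)/20
            if best is None or m<best[0]: best=(m,P,R,q,a,sg)
print(best[0],best[1],best[4:],np.array(best[3]),q0); 
bot.move_joints(best[3]); bot.dwell(.2)
s=viewer.snapshot("scene"); st=sensors.state(); print(st["time"])
R=np.array(st["tcp_rot"]);P=np.array(st["position"]); pickle.dump((s,P,R),open("d.pkl","wb"))
# rectify: sample tool plane (x right, z down) 5px/mm, x -70..70, z -110..50 relative to grasp point
G=P-19*R[:,2]; k=4; xs=np.arange(-75,75,1/k); zs=np.arange(-75,75,1/k)
X=G+xs[None,:,None]*R[:,0]+zs[:,None,None]*R[:,2]
p=np.array(s["R"])@X.reshape(-1,3).T+np.array(s["t"])[:,None]; f=210/np.tan(np.radians(s["vfov"]/2))
u=(s["cx"]+f*p[0]/p[2]).reshape(X.shape[:2]).astype(np.float32);v=(s["cy"]+f*p[1]/p[2]).reshape(X.shape[:2]).astype(np.float32)
im=cv2.remap(s["image"],u,v,cv2.INTER_CUBIC)
for i in range(0,600,100): cv2.line(im,(i,0),(i,599),(255,0,0),1);cv2.line(im,(0,i),(599,i),(255,0,0),1)
cv2.imwrite("pics/d.png",im[:,:,::-1])
E
```

```text
91.13223274556293 [ 450. -200.  550.] (135, 1) [-82.  -47.1 115.2  67.1  99.7 -42.8] [-83.2 -31.4 120.5  45.   89.8   1.6]
9.85
```

View pics/d.png

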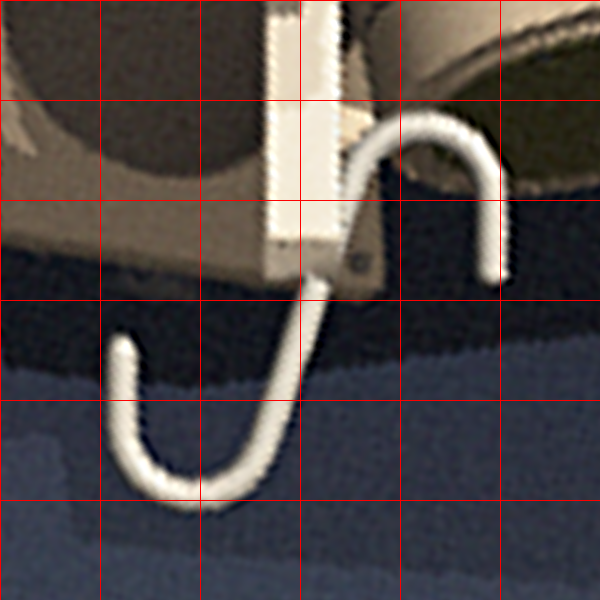

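The rectified view (4 px/mm, grasp point at (300,300)) shows the hook with both bends extending about 50 mm each way. It is not rotated and is offset about +2 mm in tool x and +2.3 mm in tool z. Next I'll look at the hole from two wrist poses.

```bash
cat >> h.py <<'E'
def tcp_hook(hook,yaw,tilt=45):
    "TCP for measured in-hand hook pose; hook upright at tilt 45"
    R=yawR(yaw,tilt); return np.array(hook)+R[:,2]*16.7-R[:,0]*2.0, R
E
python3 - <<'E'
from h import *; import pickle
from station import *
np.set_printoptions(precision=1,suppress=True)
jaws.clamp(50)
hole=np.array([446,304,143.]);yaw=9;F=frame(yaw); out=[]
from itertools import product
def go(off,tilt):
    R=yawR(yaw,tilt);p=hole+F@np.array(off,float)+R[:,2]*19
    if solver.inverse_kinematics(p,R) is None: print("no",off,tilt); return
    bot.reach(p,R); bot.dwell(.15); s=viewer.snapshot("wrist"); out.append(s)
    print(sensors.state()["time"],proj(s,hole))
go((-80,-45,150),45); go((-60,-45,170),65); 
if len(out)<2: go((-60,45,150),55)
pickle.dump(out,open("e.pkl","wb")); t=[]
for s in out:
    c=np.clip(proj(s,hole).astype(int),[80,90],[479,329]); print("off",c-[80,90]); t.append(cv2.resize(s["image"][c[1]-90:c[1]+90,c[0]-80:c[0]+80],None,fx=2.5,fy=2.5,interpolation=cv2.INTER_CUBIC))
cv2.imwrite("pics/e.png",np.clip(np.hstack(t).astype(float)*1.4,0,255).astype(np.uint8)[:,:,::-1])
E
```

```text
no (-80, -45, 150) 45
12.6167 [243.4 201.4]
13.3083 [317.3 222.5]
off [163 111]
off [237 132]
```

View pics/e.png

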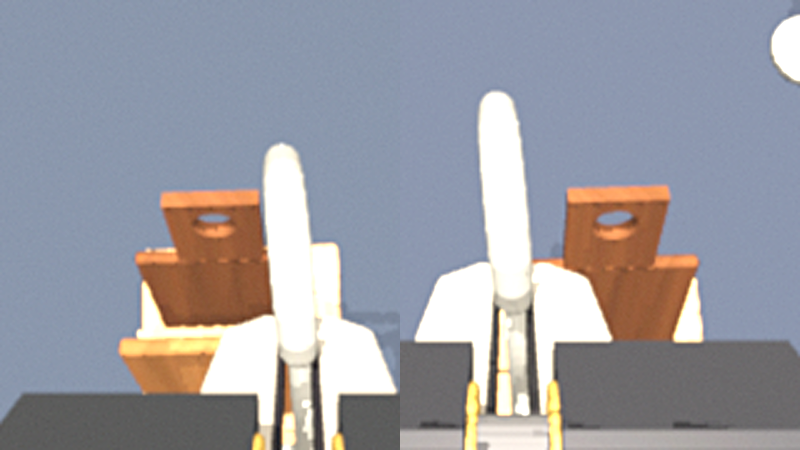

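Both crops show the hole clearly: its front face is centred at (214,224) in the left tile and (214,225) in the right. I'll triangulate it.

```bash
python3 - <<'E'
from h import *; import pickle
np.set_printoptions(precision=1,suppress=True)
A,B=pickle.load(open("e.pkl","rb"))
X,e=tri((A,163+214/2.5,111+224/2.5),(B,237+214.5/2.5,132+225/2.5)); print(X,e)
for s,o,l,r in ((A,(163,111),(162,200),(258,200)),(B,(237,132),(167,197),(268,194))):
    p,q=[onz(s,o[0]+a/2.5,o[1]+b/2.5,X[2]+17) for a,b in (l,r)]; v=p-q; print(p,q,np.linalg.norm(v),"yaw",np.degrees(np.arctan2(-v[0],v[1])))
n=frame(9)@np.array([np.cos(np.radians(20)),0,-np.sin(np.radians(20))]); print("centre",X+4*n)
from station import *
for nm,off in (("high",(60,0,150)),("tip",(37,0,36)),("seat",(0,0,62))):
    p,R=tcp_hook(X+4*n+frame(9)@np.array(off,float),9); q=solver.inverse_kinematics(p,R); print(nm,None if q is None else np.array(q))
E
```

```text
[447.8 297.7 143. ] [0.2, 0.2]
[452.8 321.9 160. ] [459.9 276.8 160. ] 45.6702199212673 yaw 8.948253391639685
[452.3 322.2 160. ] [460.9 276.7 160. ] 46.34470237594581 yaw 10.69488246734229
centre [451.5 298.3 141.6]
high [ 39.7 -32.9 123.1 -27.1  52.3 130.1]
tip [ 41.7 -31.  134.  -34.5  42.4 141.3]
seat [ 45.4 -39.4 136.2 -33.5  49.5 140.8]
```

Hole centre is (451.5, 298.3, 141.6) with rack yaw about 9.5°. Next I'll insert the hook from behind and lift.

```bash
python3 - <<'E'
from h import *; import pickle,sys
from station import *
np.set_printoptions(precision=1,suppress=True)
c=np.array([451.5,298.3,141.6]);yaw=9.5;F=frame(yaw); f0=None
def go(x,z,v,reach=False,lim=9):
    global f0
    p,R=tcp_hook(c+F@np.array([x,0,z],float),yaw)
    bot.reach(p,R) if reach else bot.line_to(p,rot=R,max_speed=v)
    bot.dwell(.1); s=sensors.state(); f=np.array(s["contact_force"])
    if f0 is None: f0=f
    print((x,z),round(s["time"],2),"F",f-f0,"w",round(s["gripper_width"],1),"err",np.array(s["position"])-p)
    if np.linalg.norm(f-f0)>lim: print("STOP"); sys.exit()
go(58,150,0,True); go(58,22,120); go(43.4,22,60); go(25.4,40,40); go(13,53,40); go(2,60,40); go(1,72,25)
d={n:viewer.snapshot(n) for n in ("wrist","scene")}; pickle.dump(d,open("f.pkl","wb"))
go(1,105,40); go(-18,190,60); bot.dwell(.3)
s=sensors.state(); print(np.array(s["contact_force"])-f0)
d2=viewer.snapshot("scene"); w=viewer.snapshot("wrist"); pickle.dump((d2,w),open("g.pkl","wb"))
def crop(s,X,h=50,w=50):
    k=proj(s,X).astype(int); k=np.clip(k,[w,h],[559-w,419-h]); return cv2.resize(s["image"][k[1]-h:k[1]+h,k[0]-w:k[0]+w],(390,390),interpolation=cv2.INTER_CUBIC)
im=np.hstack([crop(d["scene"],c),crop(d2,c+[0,0,130],60,60)])
cv2.imwrite("pics/f.png",np.clip(im*1.5,0,255).astype(np.uint8)[:,:,::-1])
E
```

```text
(58, 150) 13.98 F [0. 0. 0.] w 6.3 err [-0.1  0.1  0.8]
(58, 22) 15.3 F [0.9 0.8 0.6] w 5.9 err [0.5 0.5 1.4]
(43.4, 22) 15.79 F [0.  0.4 0.4] w 6.2 err [0.2 0.2 0.4]
(25.4, 40) 16.68 F [0.  1.3 1.6] w 6.3 err [0.1 0.1 0.1]
(13, 53) 17.38 F [0.5 1.  0.7] w 6.0 err [-0.1 -0.  -0.2]
(2, 60) 17.95 F [1.1 0.8 0.9] w 6.6 err [-0.   0.1  0. ]
(1, 72) 18.68 F [0.2 1.1 0. ] w 6.2 err [-0.1 -0.1 -0.2]
(1, 105) 19.86 F [ 0.9  0.1 -1.1] w 6.2 err [-0.1 -0.1 -0.5]
(-18, 190) 21.56 F [ 0.9  0.6 -0.7] w 6.3 err [-0.1 -0.1 -0.6]
[ 0.8  1.  -0.5]
```

View pics/f.png

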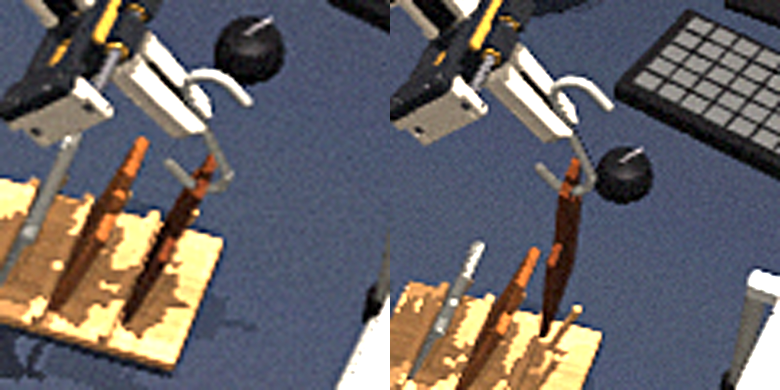

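The left crop shows the wire through the hole, and the right shows the board hanging freely on the hook. Next I'll carry it in front of the stand and measure the bar from two wrist views.

```bash
python3 - <<'E'
from h import *; import pickle
from station import *
np.set_printoptions(precision=1,suppress=True)
yaw=5.4;F=frame(yaw);O=np.array([657,-2.7,0.]); out=[]
def H(x,z,y=-30): return tcp_hook(O+F@np.array([x,y,z],float),yaw)
p,R=H(-130,340)
try: bot.line_to(p,rot=R,max_speed=140)
except bot.IKError: print("line refused"); bot.reach(p,R)
bot.dwell(.8)
for z in (340,285):
    p,R=H(-130,z); bot.line_to(p,rot=R,max_speed=60); bot.dwell(.2)
    s=viewer.snapshot("wrist"); out.append(s); print(sensors.state()["time"],sensors.state()["position"]-p,[proj(s,O+F@np.array([0,y,300.])) for y in (-100,60)])
pickle.dump(out,open("h.pkl","wb"))
im=np.hstack([cv2.resize(s["image"][:300],(400,214)) for s in out]); im=np.vstack([cv2.resize(out[0]["image"][:210,60:510],(640,299),interpolation=cv2.INTER_CUBIC),cv2.resize(out[1]["image"][:210,60:510],(640,299),interpolation=cv2.INTER_CUBIC)])
cv2.imwrite("pics/h.png",im[:,:,::-1])
E
```

```text
line refusedTraceback (most recent call last):
  File "<stdin>", line 7, in <module>
station.IKError: the arm cannot follow that straight line within its joint ranges

During handling of the above exception, another exception occurred:

Traceback (most recent call last):
station.IKError: the arm cannot take that pose within its joint ranges
```

```bash
python3 - <<'E'
from h import *
from station import *
F=frame(5.4);O=np.array([657,-2.7,0.])
q0=np.array(sensors.state()["q"]);print(q0.round(1))
for y in (-60,-30,0,40):
  for yaw in (5.4,15,-5):
    print(y,yaw,{(x,z): (None if (q:=solver.inverse_kinematics(*tcp_hook(O+F@np.array([x,y,z],float),yaw))) is None else np.round(q).astype(int).tolist()) for x in (-130,-90,-50,0) for z in (250,290,340)})
E
```

```text
[ 47.1 -45.4 126.3 -28.7  63.8 132.2]
-60 5.4 {(-130, 250): [-32, -50, 137, 30, 58, 45], (-130, 290): [-32, -50, 133, 29, 62, 47], (-130, 340): [-32, -50, 128, 28, 66, 50], (-90, 250): [-27, -41, 132, 29, 52, 47], (-90, 290): [-27, -42, 129, 27, 56, 50], (-90, 340): [-27, -42, 124, 26, 61, 52], (-50, 250): [-24, -33, 127, 28, 48, 49], (-50, 290): [-24, -34, 124, 26, 52, 52], (-50, 340): [-24, -34, 119, 24, 57, 55], (0, 250): [-20, -23, 121, 26, 43, 51], (0, 290): [-20, -25, 118, 24, 48, 54], (0, 340): [-20, -26, 113, 23, 53, 57]}
-60 15 {(-130, 250): [-38, -43, 134, 39, 65, 28], (-130, 290): [-38, -44, 130, 38, 68, 31], (-130, 340): [-38, -44, 125, 37, 72, 34], (-90, 250): [-34, -35, 129, 38, 59, 29], (-90, 290): [-34, -37, 126, 37, 63, 33], (-90, 340): [-34, -37, 121, 35, 67, 36], (-50, 250): [-30, -28, 124, 37, 55, 31], (-50, 290): [-30, -29, 121, 36, 58, 35], (-50, 340): [-30, -30, 116, 34, 63, 38], (0, 250): [-26, -19, 118, 37, 50, 33], (0, 290): [-26, -21, 115, 35, 54, 37], (0, 340): [-26, -22, 111, 33, 59, 40]}
-60 -5 {(-130, 250): None, (-130, 290): None, (-130, 340): None, (-
[... 3591 characters left out ...]
58, 50], (-90, 340): [-18, -45, 125, 26, 62, 53], (-50, 250): [-15, -35, 129, 28, 49, 48], (-50, 290): [-15, -36, 125, 26, 53, 51], (-50, 340): [-15, -37, 121, 25, 58, 54], (0, 250): [-13, -25, 122, 28, 45, 49], (0, 290): [-13, -26, 119, 26, 49, 52], (0, 340): [-13, -27, 115, 24, 54, 55]}
40 -5 {(-130, 250): None, (-130, 290): None, (-130, 340): None, (-90, 250): [0, -46, 135, -5, 46, 97], (-90, 290): [0, -46, 131, -5, 50, 97], (-90, 340): [0, -46, 126, -5, 55, 96], (-50, 250): [1, -36, 130, -6, 42, 99], (-50, 290): [1, -37, 126, -6, 47, 98], (-50, 340): [1, -38, 121, -5, 52, 97], (0, 250): [1, -26, 123, -7, 39, 100], (0, 290): [1, -27, 120, -7, 43, 100], (0, 340): [1, -28, 115, -6, 49, 99]}
```

```bash
python3 - <<'E'
from h import *; import pickle
from station import *
np.set_printoptions(precision=1,suppress=True)
yaw=5.4;F=frame(yaw);O=np.array([657,-2.7,0.]); out=[]
def H(x,z,y=-30): return tcp_hook(O+F@np.array([x,y,z],float),yaw)
for w in (H(-95,340,120),H(-90,340)):
    try: bot.line_to(w[0],rot=w[1],max_speed=120)
    except bot.IKError: print("refused"); bot.reach(*w)
    print(sensors.state()["time"])
bot.dwell(.8)
for z in (340,285):
    p,R=H(-90,z); bot.line_to(p,rot=R,max_speed=60); bot.dwell(.2)
    s=viewer.snapshot("wrist"); out.append(s); print(sensors.state()["time"],sensors.state()["position"]-p,[proj(s,O+F@np.array([0,y,300.])) for y in (-100,60)],sensors.state()["contact_force"])
pickle.dump(out,open("h.pkl","wb"))
im=np.vstack([cv2.resize(s["image"][:210,60:510],(640,299),interpolation=cv2.INTER_CUBIC) for s in out])
cv2.imwrite("pics/h.png",im[:,:,::-1])
E
```

```text
23.9583
25.3583
26.6583 [-0. -0.  0.] [array([356.4, 166.9]), array([180.7, 166.9])] [ 0.5 -0.  -1.5]
27.975 [ 0.1 -0.1  0.4] [array([372.4, 123.3]), array([158.7, 123.2])] [ 0.6 -0.6 -1.8]
```

View pics/h.png

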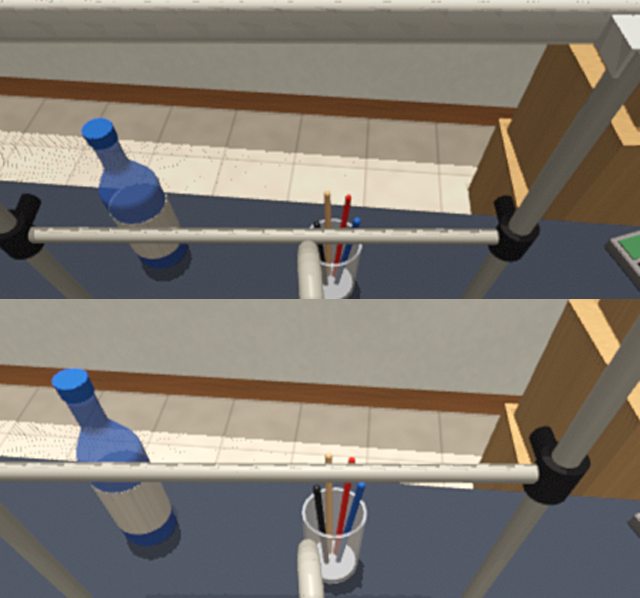

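The bar runs at row 236.5 in the upper tile and 473 in the lower, and is almost level in both. I predicted source rows 166.9 and 123.3 and see about 166.2 and 122.2.

```bash
python3 - <<'E'
from h import *; import pickle
np.set_printoptions(precision=2,suppress=True)
A,B=pickle.load(open("h.pkl","rb")); F=frame(5.4);O=np.array([657,-2.7,0.])
rs=[]
for s,off in ((A,0),(B,299)):   # refine bar rows by bright run near the expected row, cols left and right of the hook
    g=s["image"].astype(int).sum(2); e=166 if off==0 else 122; r=[]
    for u in list(range(200,262,4))+list(range(300,360,4)):
        col=g[e-12:e+12,u].astype(float); w=np.where(col>np.percentile(col,70))[0]
        r.append(e-12+w.mean())
    rs.append(np.median(r)); print(np.round(r,1))
print(rs)
for ra,rb in ((rs[0],rs[1]),(166.2,122.2)):
    L=[]
    for s,v in ((A,ra),(B,rb)):
        o,d=ray(s,278,v); L.append(((F.T@(o-O))[[0,2]],(F.T@d)[[0,2]]))
    M=np.c_[L[0][1],-L[1][1]]; k=np.linalg.solve(M,L[1][0]-L[0][0]); print("bar x,z",L[0][0]+k[0]*L[0][1], [ (o+d*(0-o[0])/d[0])[1] for o,d in L])
E
```

```text
[164.  164.  164.  164.  165.  164.  164.  164.  164.  164.  165.  165.
 164.  164.  164.  164.  165.  163.4 165.  167.3 164.  165.  165.  165.
 164.  164.  165.  165.  165.  165.  164. ]
[114.3 113.9 113.9 115.6 114.3 114.3 114.3 113.9 113.9 113.9 114.1 113.8
 113.9 113.9 113.9 113.9 115.  115.9 118.1 115.1 115.1 115.1 115.9 115.
 115.  115.  114.1 114.9 114.  113.9 115.7]
[np.float64(164.0), np.float64(114.28571428571429)]
bar x,z [-12.32 320.49] [np.float64(304.3232462427608), np.float64(308.8212692970849)]
bar x,z [ -0.01 301.07] [np.float64(301.062882056112), np.float64(301.06506082366275)]
```

The clean rays agree on the bar at stand x≈0, z≈301. I'll approach above it, lower, and feel for contact.

```bash
python3 - <<'E'
from h import *; import sys
from station import *
np.set_printoptions(precision=2,suppress=True)
yaw=5.4;F=frame(yaw);O=np.array([657,-2.7,0.])
def go(x,z,v):
    p,R=tcp_hook(O+F@np.array([x,-30,z],float),yaw); bot.line_to(p,rot=R,max_speed=v)
def f(n=4):
    a=[]
    for _ in range(n): bot.dwell(.03); a.append(sensors.state()["contact_force"])
    return F.T@np.mean(a,0)
go(-90,291,60); go(-10,291,60); bot.dwell(.5); f0=f(8); print(f0,sensors.state()["time"])
for x,z in ((-6,278),(-2,266),(0,257)): go(x,z,40); print(x,z,f()-f0)
bot.dwell(.2); f0=f(8); z=257
while z>243:
    z-=1; go(0,z,20); d=f(6)-f0; print(z,d)
    if d[2]>2.0 or np.linalg.norm(d)>6: break
s=sensors.state(); print(s["time"],s["gripper_width"])
E
```

```text
[-0.05  0.1  -2.03] 30.475
-6 278 [ 0.23 -0.06  0.3 ]
-2 266 [-0.36  0.02  0.53]
0 257 [-0.04 -0.53  0.27]
256 [-0.09 -0.09  0.34]
255 [-0.02  0.02  0.24]
254 [0.12 0.   0.47]
253 [ 0.   -0.02  0.54]
252 [-0.25  0.17  0.35]
251 [ 0.16 -0.25  0.77]
250 [0.11 0.61 4.94]
35.8333 6.293725183504852
```

Contact came at hook z≈250.5 (bar ≈299.5), as predicted for a seated hook, with negligible side force. Next I'll release and back off along the tool axis.

```bash
python3 - <<'E'
from h import *; import pickle
from station import *
np.set_printoptions(precision=2,suppress=True)
yaw=5.4;F=frame(yaw);O=np.array([657,-2.7,0.])
h=O+F@np.array([0,-30,250.5]); p,R=tcp_hook(h,yaw); bot.line_to(p,rot=R,max_speed=10); bot.dwell(.3)
jaws.let_go(); bot.dwell(.2); print(sensors.state()["gripper_width"],sensors.state()["contact_force"])
for b in (130,110,90,70):
    try: bot.line_to(p-R[:,2]*b,rot=R,max_speed=60); print("back",b); break
    except bot.IKError: pass
bot.dwell(1.0)
w1=viewer.snapshot("wrist"); bot.dwell(.4); w2=viewer.snapshot("wrist"); t=viewer.snapshot("top"); s=viewer.snapshot("scene")
print(sensors.state()["time"],proj(w1,h+[0,0,58]),proj(w1,h+[0,0,-58]),"motion",np.abs(w1["image"][:270].astype(int)-w2["image"][:270]).mean())
A=cv2.resize(w1["image"][:300,100:460],(480,400)); B=cv2.resize(s["image"][150:320,250:386],(320,400),interpolation=cv2.INTER_CUBIC)
cv2.imwrite("pics/z.png",np.clip(np.hstack([A,B])*1.3,0,255).astype(np.uint8)[:,:,::-1])
E
```

```text
92.98612387235843 [-0.11 -0.25  0.29]
back 130
41.9 [279.51 161.08] [280.18 219.14] motion 1.1892945326278659
```

View pics/z.png

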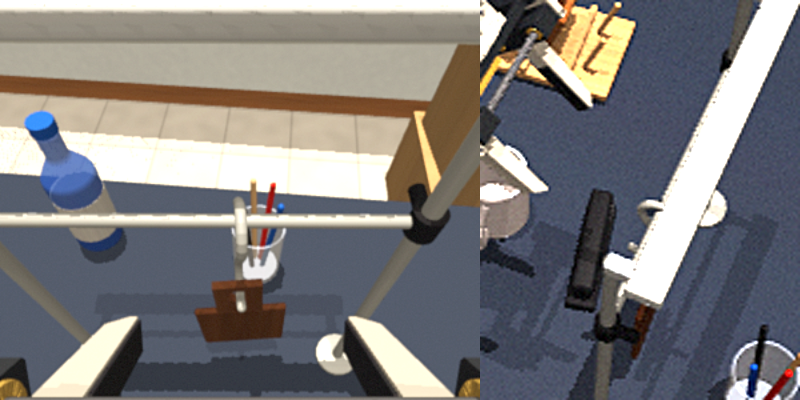

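The wrist view shows the hook over the bar at (240,215), with the board hanging upright below it at (240,310). The gripper is clear and the mug and stapler have not moved, so I'm handing in.

```bash
python3 -c "
from station import *
bot.dwell(1.5); print(hand_in())"
```

```text
the job is handed in; nothing more can be done
None
```

The hook hangs over the lamp-stand bar between the posts with the paddle board upright and free on its lower bend; the job was handed in at about 43 s of the 72 s limit, and no verdict came back.

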